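Charge the catch tray with grinding balls from the feed hopper

ROBOT

A 6-joint arm with a two-finger parallel gripper is mounted at the origin on a cart in front of the work surface, level with it; the furniture and walls round the work are solid. World frame = base frame: x ahead of the robot, y to its left, z up, the work surface at z = 0. Lengths are in m, angles in rad, forces in N, time in s.
With the tool pointing down it reaches from about 0.25 to 0.775 m from the base axis. Payload 8.9 kg.
Tool frame: the origin (TCP) lies on the mounting face of the last link; the fingertips stand 173 mm ahead of it and the grasp point (between the pads) lies 155 mm ahead of it; z points along the fingers, y is the line along which they close (so a half turn about z gives the same grasp; the last joint's range is limited). The gripper opens to 85 mm and grips with 20 to 120 N. Pads are 22 mm wide; open, the fingers measure 114 mm over their backs; the gripper's body (76 mm by 85 mm) begins 54 mm behind the grasp point. The pads swing forward as they close: fully open they stand 13 mm farther back than shut.
Start: joints at [-1.475, 0.291, -0.153, 1.127, 0, 1.431], TCP at [0.122, -0.511, 0.405] pointing down, gripper open.
Joint ranges: [-2.52, 2.52], [-0.91, 1.74], [-1.3, 1.37], [-1.96, 2.02], [-1.52, 1.47], [-3.14, 3.14]. Speed limits (rad/s): [2.22, 2.22, 2.79, 3.14, 3.14, 3.14].

INTERFACE

Orientations are given as a rotation vector (axis times angle).
In Python, from plant import * gives the robot as it stands. The module is installed in compiled form; this text tells all that it offers.
- The arm moves only by the tool servo_tool, never from a script. Its argument "increments" is a list of rows, each a list of 3 entries, a list of its own where there are three numbers: the shift along the tool's x, y, z in m, then the turn, a rotation vector about the tool's x, y, z in degrees, then the closure, from 0 (fully open) to 1 (shut). A call has 1 to 10 rows; each row is the pose to reach, as a shift and turn from the pose commanded when the call began, along the tool's axes at that moment; what a row does not reach only later rows make up. A row lasts 1/10 s, in which the tool goes at most 50 mm and 8.59 degrees, less where a joint would pass 70% of its speed; a pose out of reach is approached as far as the arm can. A call with a gripper value outside its range is refused whole. The fingers move at their own pace and stop on an object; "force" is the grip in N (left out, the last holds). Time passes only in rows, so rows that repeat a pose let the fingers close. It gives the time, the measured TCP pose, the force, the opening and the grip force at its end, in the units of the state.
- get_obs(): the state, without advancing time (a new reading comes with each control period).
- grab_frame(name): name is "side" or "top"; returns the picture (420x560x3 uint8, red, green, blue); there is no depth.
- camera_info(name): a dict with "K" (3x3 intrinsics, pixels), "R" (3x3) and "t" (3): a world point X has camera coordinates R X + t. Camera axes: x right, y down, z forward; pixel columns grow to the right and rows downward; lengths in m; the calibration is good to about 2 mm. A picture is of the moment at which its call begins. camera_info takes no time and is no camera call.
- finish_job(): hands the job in; it is judged then, once.
Trained networks look in the newest picture that a camera, given by its name, has taken for a name from the list of things; names that differ only in an ending like _2 or _b are one class to them, and where a whole thing is asked for, a point or a joint stands for the part that bears it (a point fixed in the world has none). Each returns a list of dicts, best first, with "p" (0 to 1); they miss things now and then, are a little off and sometimes report something else, mostly with a low value. They report only what shows in the picture. A call takes as long as a camera call.
- cut_out(thing, camera): "region" (420x560 bool, what is visible of it) and "position" ([column, row] in pixels, amid what is visible of it).
- tip_of(thing, camera): "position" ([column, row] in pixels: a listed point, or the origin of a listed thing).
The state is a dict: "clock": time; "joints": joint angles; "qvel": joint speeds; "effort": joint torques, N m; "position": TCP position; "ee_rot": TCP orientation; "ft_force": force on the tool from outside, world axes, zero at the start; "ft_torque": the same for the moment, N m; "finger_gap": finger opening in m; "gripper_force": force on a finger pad.
Only numpy, scipy, OpenCV 4.12 (cv2) and the standard library are available. Lean on these libraries where they do the work, as an engineer would, in place of code of your own. Each camera call takes 0.05 s, during which the arm holds its last target. There are 200 camera calls.

TASK

Slide the steel catch tray along the bench, without lifting it, until its long edge touches both buffers below the feed hopper's chute. Then, with the tray there, draw the slide gate out by its handle until you feel it come to rest against the stop collar, gently and without ramming it, so that all six grinding balls run into the tray. Leave the gate open against its stop and the tray against both buffers, and do not disturb the other things on the bench.

Things in the scene. Friction and masses are not known exactly. Their poses are not given: they have to be found in the camera images.
- hopper: bench feed hopper of sheet steel on a dark stand, fixed to the bench. Origin on the bench midway between the faces of its two buffers; +y points uphill along the chute (the tray is slid towards +y), -x to the side where the gate comes out, z up. Gate frame at y = 33 mm, 106 mm wide, top 159 mm high; the bin behind it (from y = 49 mm) is 140 mm wide and up to 205 mm high
- buffer_far (a point): middle of the face of the +x buffer, a round steel head 15 mm in diameter, 26 mm above the bench, at x = +45 mm, y = 0 of the hopper. Nothing else of the stand below 60 mm reaches nearer than y = 19 mm
- buffer_near (a point): middle of the face of the other buffer, the same, at x = -45 mm, y = 0 of the hopper
- chute_lip (a point): middle of the floor's lower edge of the chute, 35 mm out over the tray's side of the buffers, 68 mm above the bench (underside 64 mm); the chute is 74 mm wide inside and slopes at 15 degrees
- catch_tray: loose open steel tray, 180 mm (its x) by 130 mm (its y), walls 45 mm high and 3 mm thick, 0.6 to 1.0 kg; origin under its centre. Its long edge at y = +65 mm has to meet the buffers. It starts 45 to 85 mm short of them, askew by up to 0.25 rad, axes roughly as the hopper's
- tray_edge_far (a point): point on the outside of the tray's +y wall, 45 mm to the +x side of its middle, 26 mm up, near where the +x buffer meets it
- tray_edge_near (a point): the same, 45 mm to the -x side of the middle, near where the -x buffer meets it
- gate: the hopper's slide gate: upright steel blade across the chute, aluminium yoke (146 mm in y, 22 mm high, 6 mm thick) on two guide rods, and a D handle. Slides along the hopper's -x only, needs about 4 N, stays where left, no catch. Origin in the middle of the yoke's outer (-x) face, 112 mm up; axes as the hopper's. Starts 0 to 5 mm open, at x = -66 to -71 mm, y = 33 mm of the hopper
- gate_handle (a point): middle of the bar of the gate's D handle: level round steel bar 10 mm thick, 90 mm long in the hopper's y, 48 mm outside the yoke (towards -x), 112 mm up. The window between bar and yoke, open above and below, is 43 mm by 80 mm. Two 8 mm guide rods at the same height run 58 mm to either side, out to x = -204 mm of the hopper
- stop_collar: the gate's end stop: rigid dark collar, 22 mm in diameter, 14 mm long, thumb screw on top (138 mm up), clamped on the +y guide rod. Origin on the rod's axis in the face that meets the yoke; axes as the hopper's. Set by the last user: the gate meets it after 80 to 98 mm of travel from shut, and the gate's origin then has x = 0 in the collar's frame
- ball0_center (a point): centre of one of six steel grinding balls, 22 mm, 40 g, lying behind the blade in the chute at the start
- ball1_center (a point): centre of one of six steel grinding balls, 22 mm, 40 g, lying behind the blade in the chute at the start
- ball2_center (a point): centre of one of six steel grinding balls, 22 mm, 40 g, lying behind the blade in the chute at the start
- ball3_center (a point): centre of one of six steel grinding balls, 22 mm, 40 g, lying behind the blade in the chute at the start
- ball4_center (a point): centre of one of six steel grinding balls, 22 mm, 40 g, lying behind the blade in the chute at the start
- ball5_center (a point): centre of one of six steel grinding balls, 22 mm, 40 g, lying behind the blade in the chute at the start
- cool_block: purple cooling block with tubes in it, 66 x 98 x 59 mm, bystander; origin under its centre
- lab_timer: white and grey lab timer lying flat, 62 x 72 x 17 mm, bystander; origin under its centre
- kit_c: flat white carton, 68 x 120 x 30 mm, bystander; origin under its centre

How it is judged:
By the outcome, as a careful person would: the job done as asked, in the order asked, and still so for the second after the job is handed in, with the robot touching nothing.
It also fails if it takes over 72 s, if anything falls off the work surface, if the arm or the gripper's body presses on something with over 40 N, if the wrist force passes 120 N, or if a joint passes its speed limit or range.

## Working session

There is one attempt and no reset: what is moved stays moved. The work goes in short steps, Python scripts to look and compute and a tool call to move; the robot and the scene stay as the last step left them, time stands still between calls to the robot, and variables do not carry over. Pictures are saved under pics/ and viewed, at most 10 in all, crops included, and the job is handed in when it is done.

Besides the shell and the picture viewer there is one more tool, called after ">>>" in YAML: its name, and indented under it one key for each argument. servo_tool: Moves the arm, as the interface text tells. Its arguments: {"type":"object","properties":{"increments":{"type":"array","items":{"type":"array"}},"force":{"type":"number"}},"required":["increments"]}

```bash
mkdir -p pics; cat > h.py <<'E'
from plant import *
import numpy as np, cv2
from scipy.spatial.transform import Rotation as Rn
def ray(px,cam):
    c=camera_info(cam);K,R,t=map(np.array,(c["K"],c["R"],c["t"]))
    d=R.T@np.linalg.solve(K,[px[0],px[1],1.]); return -R.T@t,d
def atz(px,cam,z):
    o,d=ray(px,cam); return o+d*(z-o[2])/d[2]
def proj(X,cam):
    c=camera_info(cam);K,R,t=map(np.array,(c["K"],c["R"],c["t"]))
    p=K@(R@np.array(X)+t); return p[:2]/p[2]
def tri(pa,ca,pb,cb):
    o1,d1=ray(pa,ca);o2,d2=ray(pb,cb)
    d1=d1/np.linalg.norm(d1);d2=d2/np.linalg.norm(d2)
    s=np.linalg.lstsq(np.c_[d1,-d2],o2-o1,rcond=None)[0]
    a=o1+s[0]*d1;b=o2+s[1]*d2; return (a+b)/2,np.linalg.norm(a-b)
E
python3 - <<'E'
from h import *
for c in("side","top"):
    im=grab_frame(c);cv2.imwrite(f"pics/{c}0.png",im[:,:,::-1])
    ci=camera_info(c);print(c,np.round(-np.array(ci["R"]).T@ci["t"],3),np.round(ci["K"],0).tolist())
Z=dict(hopper=0,buffer_far=.026,buffer_near=.026,chute_lip=.068,catch_tray=0,tray_edge_far=.026,tray_edge_near=.026,gate=.112,gate_handle=.112,stop_collar=.112,cool_block=0,lab_timer=0,kit_c=0)
for n,z in Z.items():
    for c in("side","top"):
        r=tip_of(n,c)
        print(n,c,[(np.round(q["position"],1).tolist(),round(q["p"],2),np.round(atz(q["position"],c,z)[:2],3).tolist()) for q in r[:2]])
o=get_obs();print(o)
E
```

```text
side [0.509 0.657 0.717] [[461.0, 0.0, 279.0], [0.0, 461.0, 201.0], [0.0, 0.0, 1.0]]
top [ 0.475 -0.008  1.027] [[391.0, 0.0, 287.0], [0.0, 391.0, 211.0], [0.0, 0.0, 1.0]]
hopper side [([215.6, 259.7], 0.92, [0.664, 0.069])]
hopper top [([264.5, 174.5], 0.74, [0.663, 0.059])]
buffer_far side [([348.8, 170.4], 0.57, [0.379, -0.18])]
buffer_far top [([264.3, 158.2], 0.69, [0.701, 0.058]), ([258.2, 190.3], 0.62, [0.617, 0.073])]
buffer_near side [([239.1, 255.2], 0.89, [0.614, 0.079]), ([215.0, 221.5], 0.29, [0.673, -0.012])]
buffer_near top [([258.1, 191.6], 0.55, [0.613, 0.074])]
chute_lip side [([215.4, 222.5], 0.82, [0.662, 0.031])]
chute_lip top [([273.5, 168.7], 0.64, [0.665, 0.032]), ([297.7, 159.5], 0.53, [0.688, -0.028])]
catch_tray side [([234.4, 211.1], 0.91, [0.64, -0.07])]
catch_tray top [([312.4, 182.4], 0.64, [0.641, -0.068]), ([263.8, 175.7], 0.28, [0.659, 0.061])]
tray_edge_far side [([203.6, 217.5], 0.55, [0.699, -0.024])]
tray_edge_far top [([293.1, 156.8], 0.94, [0.704, -0.017])]
tray_edge_near side [([242.3, 228.1], 0.65, [0.614, 0.007]), ([213.8, 252.6], 0.53, [0.6
[... 854 characters left out ...]
ock': 1.4, 'joints': array([-1.47530886e+00,  2.90712738e-01, -1.53391495e-01,  1.12668823e+00,
       -2.68031496e-05,  1.43149907e+00]), 'qvel': array([ 8.93369385e-04,  5.53352880e-04, -5.95615358e-05,  2.35767817e-04,
       -2.11080554e-04, -4.90477037e-04]), 'effort': array([ 7.69823782e-04, -5.37037218e+01,  3.31632900e+01,  2.21057810e-03,
       -2.17828460e-04, -2.87735941e-05]), 'position': array([ 0.12213444, -0.51060264,  0.40470166]), 'ee_rot': array([ 3.11996716e+00,  3.67952121e-01, -4.22250989e-05]), 'ft_force': array([-0.70947226, -0.42834504,  0.6742937 ]), 'ft_torque': array([ 0.03664241, -0.04266596,  0.02097043]), 'gripper_force': 0.0, 'finger_gap': 0.08527518303267799}
```

```bash
python3 - <<'E'
import cv2,numpy as np
a=cv2.imread("pics/side0.png")[90:330,130:430];b=cv2.imread("pics/top0.png")[90:330,150:450]
cv2.imwrite("pics/crop0.png",cv2.resize(a,(800,600)[::1],interpolation=cv2.INTER_CUBIC)[:, :])
cv2.imwrite("pics/crop1.png",cv2.resize(b,(750,600),interpolation=cv2.INTER_CUBIC))
E
```

```text
(no output)
```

View pics/crop0.png

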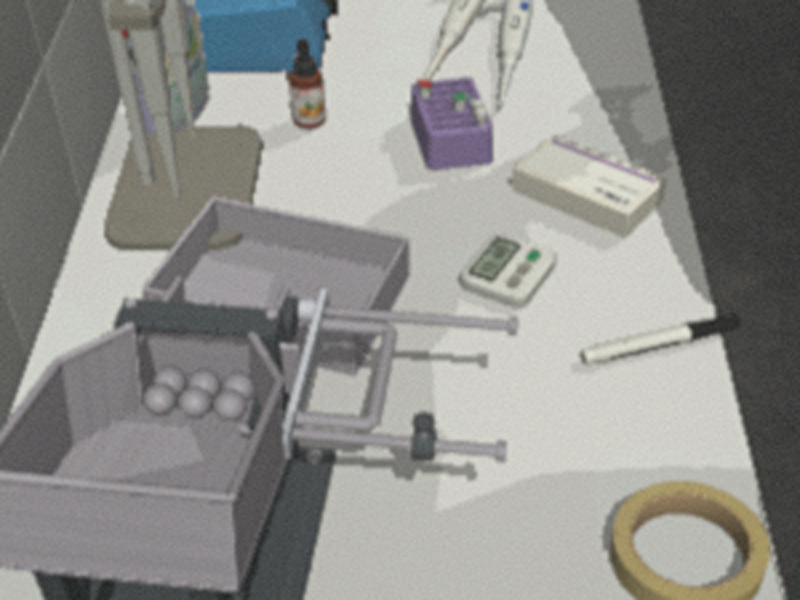

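View pics/crop1.png

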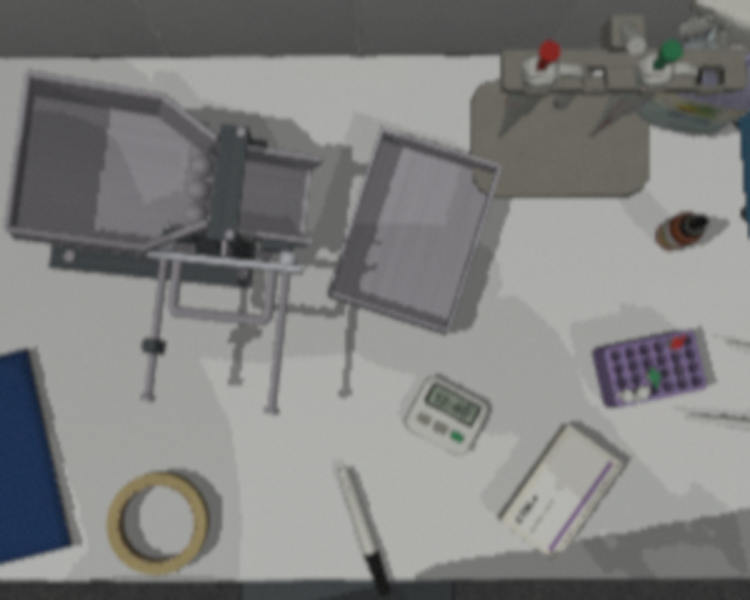

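The side view shows the hopper in front with its six balls at about crop (200,390), and the tray behind it. The top view shows the rods pointing towards the robot, the tray askew at crop (415,230), and a pipette stand just past the tray's far corner. Next I'll fit poses for the hopper, tray, gate and collar.

```bash
cat > fit.py <<'E'
from h import *
from scipy.optimize import least_squares
def T(p,X):
    c,s=np.cos(p[2]),np.sin(p[2]);return np.array([p[0]+c*X[0]-s*X[1],p[1]+s*X[0]+c*X[1],X[2]])
def fit(obs,p0,n=3):
    # obs: (cam,px,fn(p)->world)
    f=lambda p:np.concatenate([proj(g(p),c)-np.array(px) for c,px,g in obs])
    r=least_squares(f,p0,loss="soft_l1",f_scale=1.0,x_scale=[.01]*2+[.02]+[.01]*(len(p0)-3));return r.x,r.fun.reshape(-1,2)
def tc(u,v):return 150+(u+.5)/2.5-.5,90+(v+.5)/2.5-.5
def sc(u,v):return 130+(u+.5)/(8/3)-.5,90+(v+.5)/2.5-.5
E
python3 - <<'E'
from fit import *
H=lambda *X:(lambda p:T(p,X))
obs=[("top",tc(149,398),H(-.204,.091,.112)),("top",tc(272,411),H(-.204,-.025,.112)),
("side",sc(516,325),H(-.204,-.025,.112)),("side",sc(504,450),H(-.204,.091,.112)),
("side",(215.6,259.7),H(0,0,0)),("top",(264.5,174.5),H(0,0,0)),
("top",(264.3,158.2),H(.045,0,.026)),("top",(258.2,190.5),H(-.045,0,.026)),("side",(239.1,255.2),H(-.045,0,.026)),
("side",(215.4,222.5),H(0,-.035,.068)),("top",(273.5,168.7),H(0,-.035,.068)),
("side",(250.2,236.7),lambda p:T(p,(p[3],.033,.112))),("top",(239.8,197.2),lambda p:T(p,(p[3],.033,.112))),
("top",(238.3,214.6),lambda p:T(p,(p[3]-.048,.033,.112))),
("side",(286.7,266.1),lambda p:T(p,(p[4],.091,.112))),("top",(206.7,226.3),lambda p:T(p,(p[4],.091,.112)))]
h,r=fit(obs,[.663,.06,-.1,-.068,-.15]);print("hopper",h.round(4));print(r.round(1).tolist())
o=[("top",tc(385,132),H(.09,.065,.045)),("top",tc(498,164),H(.09,-.065,.045)),("top",tc(447,332),H(-.09,-.065,.045)),("top",tc(331,295),H(-.09,.065,.045)),
("side",sc(213,200),H(.09,-.065,.045)),("side",sc(408,240),H(-.09,-.065,.045)),
("side",(234.4,211.1),H(0,0,0)),("top",(312.4,182.4),H(0,0,0)),
("side",(203.6,217.5),H(.045,.065,.026)),("top",(293.1,156.8),H(.045,.065,.026)),("side",(242.3,228.1),H(-.045,.065,.026)),("top",(285.5,187.1),H(-.045,.065,.026))]
t,r=fit(o,[.64,-.07,-.25]);print("tray",t.round(4));print(r.round(1).tolist())
c,s=np.cos(h[2]),np.sin(h[2]);d=t[:2]-h[:2];print("tray in hopper",[c*d[0]+s*d[1],-s*d[0]+c*d[1],t[2]-h[2]])
print("handle",T(h,(h[3]-.048,.033,.112)),"collar",T(h,(h[4],.091,.112)))
for x in(-.03,0):print("grasp -y wall",T(t,(x,-.0635,0)),"goal",T(h,(x,-.1285,0)))
for uv in((150,180),(177,195),(262,130),(110,240),(240,240)):print("stand",uv,atz(sc(*uv),"side",.01).round(3))
o=get_obs();print(Rn.from_rotvec(o["ee_rot"]).as_matrix().round(3).tolist())
E
```

```text
hopper [ 0.661   0.0676 -0.1094 -0.0769 -0.152 ]
[[-0.1, -0.3], [0.1, -0.2], [-0.6, -0.2], [-0.8, -0.2], [1.8, -0.7], [-3.3, 0.7], [-1.9, -1.8], [0.3, 0.0], [-0.7, -2.6], [2.3, 0.5], [-0.3, 3.0], [-1.7, 0.2], [0.4, 0.1], [-0.5, 3.0], [-0.1, 0.4], [5.2, 0.1]]
tray [ 0.6376 -0.0707 -0.3118]
[[-3.1, -2.5], [0.4, -0.2], [-0.0, -0.1], [-3.0, -0.9], [-0.6, -0.3], [0.3, -0.2], [1.0, -0.3], [0.9, 1.2], [-0.9, 0.3], [2.1, 1.4], [-0.3, -0.6], [-0.8, 3.9]]
tray in hopper [np.float64(-0.008160730760950814), np.float64(-0.13998279755350657), np.float64(-0.20236494676852018)]
handle [0.5404046  0.11403492 0.112     ] collar [0.51983349 0.17464357 0.112     ]
grasp -y wall [ 0.58956707 -0.12190153  0.        ] goal [ 0.61714459 -0.05686653  0.        ]
grasp -y wall [ 0.61812077 -0.13110404  0.        ] goal [ 0.64696521 -0.06014234  0.        ]
stand (150, 180) [ 0.775 -0.233  0.01 ]
stand (177, 195) [ 0.746 -0.209  0.01 ]
stand (262, 130) [ 0.679 -0.316  0.01 ]
stand (110, 240) [ 0.795 -0.143  0.01 ]
stand (240, 240) [ 0.68  -0.143  0.01 ]
[[0.973, 0.233, -0.0], [0.233, -0.973, -0.0], [-0.0, 0.0, -1.0]]
```

```bash
python3 - <<'E'
from fit import *
for a,b in (((503,90),(160,20)),((503,52),(108,20)),((503,90),(160,0)),((503,75),(135,10))):
    print(tri(tc(*a),"top",sc(*b),"side"))
for u,v in((220,316),(215,260),(239,263)):print(atz(tc(u,v),"top",.112 if v>300 else .123))
import cv2
a=cv2.imread("pics/side0.png");cv2.imwrite("pics/side0c.png",cv2.resize(a[0:230,60:400],(800,541)))
E
```

```text
(array([ 0.71437552, -0.13277231,  0.24923317]), np.float64(0.004092208901539185))
(array([ 0.74981466, -0.1333837 ,  0.24824276]), np.float64(0.002422730797483561))
(array([ 0.70974231, -0.12968001,  0.26822379]), np.float64(0.0016799691993212398))
(array([ 0.72760399, -0.13144418,  0.25807409]), np.float64(0.0028634309610638116))
[0.54385674 0.11427244 0.112     ]
[0.59536091 0.11783855 0.123     ]
[0.59243466 0.0954462  0.123     ]
```

View pics/side0c.png

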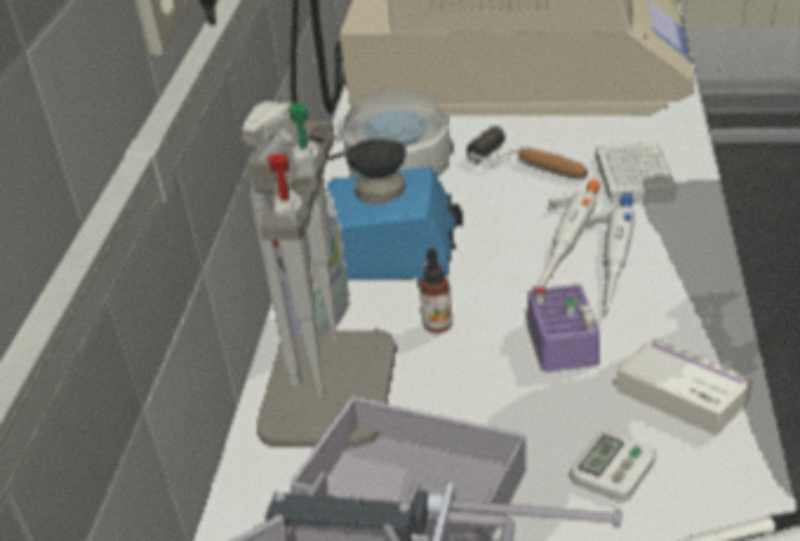

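The stand's rail end is at about (0.71, -0.13, 0.25), so gripping the tray's -y wall near x = 0.60 leaves about 0.1 m of clearance. Now I'll work out the first move.

```bash
cat >> h.py <<'E'
def go(p,yawdeg):
    """tool-frame shift (m) and turn (deg) from the present pose to TCP p, x-axis yaw, pointing down"""
    o=get_obs();R=Rn.from_rotvec(o["ee_rot"]).as_matrix();y=np.radians(yawdeg)
    G=np.array([[np.cos(y),np.sin(y),0],[np.sin(y),-np.cos(y),0],[0,0,-1]])
    print("shift",(R.T@(np.array(p)-o["position"])).round(4).tolist(),"turn",np.degrees(Rn.from_matrix(R.T@G).as_rotvec()).round(1).tolist(),
      "| pos",o["position"].round(4),"F",o["ft_force"].round(1),"t",o["clock"])
E
python3 - <<'E'
from h import *
go([.604,-.1265,.30],180-17.87)
E
```

```text
shift [0.558, -0.2615, 0.1047] turn [-0.0, 0.0, -148.7] | pos [ 0.1221 -0.5106  0.4047] F [-0.7 -0.4  0.7] t 1.4
```

>>> servo_tool:
  increments:
    - [[0.04,-0.02,0],[0,0,-8.5],0.55]
    - [[0.085,-0.04,0],[0,0,-17],0.55]
    - [[0.13,-0.06,0],[0,0,-25.5],0.55]
    - [[0.175,-0.08,0],[0,0,-34],0.55]
    - [[0.22,-0.1,0],[0,0,-42.5],0.55]
    - [[0.265,-0.12,0],[0,0,-51],0.55]
    - [[0.31,-0.14,0],[0,0,-59.5],0.55]
    - [[0.355,-0.16,0],[0,0,-68],0.55]
    - [[0.39,-0.18,0],[0,0,-76.5],0.55]
    - [[0.42,-0.195,0],[0,0,-85],0.55]

```text
clock: 2.4
position: [0.4867, -0.2213, 0.4047]
ee_rot: [2.043, 2.387, 0.0]
ft_force: [0.2, -0.8, -0.1]
finger_gap: 0.0387
gripper_force: 0.0
```

```bash
python3 - <<'E'
from h import *
go([.604,-.1265,.30],180-17.87)
print(get_obs()["finger_gap"],get_obs()["joints"].round(2))
E
```

```text
shift [0.0755, 0.1305, 0.1048] turn [0.0, 0.0, -63.2] | pos [ 0.4867 -0.2213  0.4047] F [ 0.2 -0.8 -0.1] t 2.4
0.038748754489463424 [-0.56  0.31 -0.13  1.13  0.    0.85]
```

>>> servo_tool:
  increments:
    - [[0.01,0.018,0.01],[0,0,-8],0.55]
    - [[0.02,0.035,0.025],[0,0,-16],0.55]
    - [[0.03,0.052,0.04],[0,0,-24],0.55]
    - [[0.04,0.07,0.055],[0,0,-32],0.55]
    - [[0.05,0.088,0.07],[0,0,-40],0.55]
    - [[0.06,0.105,0.085],[0,0,-48],0.55]
    - [[0.07,0.12,0.095],[0,0,-56],0.55]
    - [[0.0755,0.1305,0.105],[0,0,-63.2],0.55]
    - [[0.0755,0.1305,0.105],[0,0,-63.2],0.55]

```text
clock: 3.3
position: [0.6036, -0.1284, 0.2982]
ee_rot: [-0.495, -3.1, -0.001]
ft_force: [-0.3, 0.3, 0.2]
finger_gap: 0.0387
gripper_force: 0.0
```

```bash
python3 - <<'E'
from fit import *
go([.604,-.1265,.187],180-17.87)
for c in("side","top"):
    im=grab_frame(c);cv2.imwrite(f"pics/{c}1.png",im[:,:,::-1])
a=cv2.imread("pics/side1.png")[100:280,130:350];b=cv2.imread("pics/top1.png")[90:270,190:410]
cv2.imwrite("pics/c1.png",np.vstack([cv2.resize(x,(366,300),interpolation=cv2.INTER_CUBIC) for x in(a,b)]))
E
```

```text
shift [-0.0, 0.0019, 0.1112] turn [0.0, -0.1, -0.3] | pos [ 0.6036 -0.1284  0.2982] F [-0.3  0.3  0.2] t 3.3
```

View pics/c1.png

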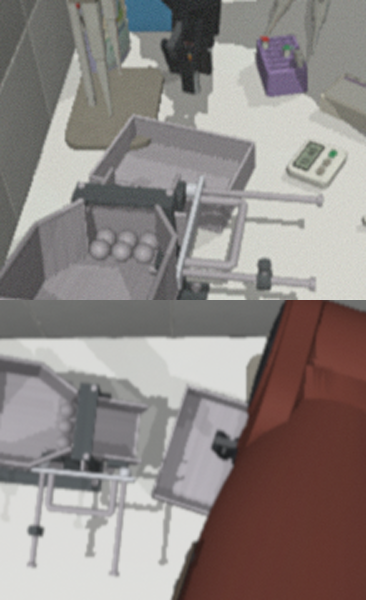

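```bash
python3 - <<'E'
from fit import *
print("top tip",atz((323.4,177),"top",.13), "expect inner tip", proj([.612,-.102,.127],"top"),proj([.612,-.102,.127],"side"))
t=[.6376,-.0707,-.3118]
for x in(-.015,):print([ (proj(T(t,(x,-.065,z)),"side")).round(1) for z in(0.045,)], "wall mid side")
E
```

```text
top tip [ 0.63238408 -0.08610693  0.13      ] expect inner tip [330.25730264 185.88237903] [243.99263765 156.76525079]
[array([251.3, 178.6])] wall mid side
```

In the picture the finger tips are at about crop (195,88), which matches the prediction, and the wall's top edge lies below them. Now I'll descend.

>>> servo_tool:
  increments:
    - [[0,0.002,0.03],[0,0,0],0.55]
    - [[0,0.002,0.06],[0,0,0],0.55]
    - [[0,0.002,0.08],[0,0,0],0.55]
    - [[0,0.002,0.095],[0,0,0],0.55]
    - [[0,0.002,0.105],[0,0,0],0.55]
    - [[0,0.002,0.111],[0,0,0],0.55]
    - [[0,0.002,0.111],[0,0,0],0.55]

```text
clock: 4.1
position: [0.6037, -0.1277, 0.1887]
ee_rot: [-0.503, -3.101, 0.0]
ft_force: [0.0, -0.1, -0.5]
finger_gap: 0.0386
gripper_force: 0.0
```

>>> servo_tool:
  increments:
    - [[0,0,0],[0,0,0],0.7]
    - [[0,0,0],[0,0,0],0.8]
    - [[0,0,0],[0,0,0],0.9]
    - [[0,0,0],[0,0,0],1]
    - [[0,0,0],[0,0,0],1]
    - [[0,0,0],[0,0,0],1]
  force: 25

```text
clock: 4.7
position: [0.6041, -0.1277, 0.1894]
ee_rot: [0.501, 3.101, -0.001]
ft_force: [-1.8, -1.1, 5.8]
finger_gap: 0.0026
gripper_force: 26.2
```

```bash
python3 - <<'E'
from fit import *
h=[.661,.0676,-.1094]
p=T(h,(-.015,-.1285-.014,.1894));print(p);go(p,180-6.27)
E
```

```text
[ 0.63053125 -0.07241038  0.1894    ]
shift [-0.0077, 0.0608, -0.0001] turn [-0.0, 0.1, -12.1] | pos [ 0.6041 -0.1277  0.1894] F [-1.8 -1.1  5.8] t 4.7
```

>>> servo_tool:
  increments:
    - [[-0.001,0.006,0],[0,0,-1.2],1]
    - [[-0.002,0.012,0],[0,0,-2.4],1]
    - [[-0.003,0.018,0],[0,0,-3.6],1]
    - [[-0.003,0.024,0],[0,0,-4.8],1]
    - [[-0.004,0.03,0],[0,0,-6],1]
    - [[-0.005,0.036,0],[0,0,-7.2],1]
    - [[-0.006,0.043,0],[0,0,-8.4],1]
    - [[-0.007,0.05,0],[0,0,-9.6],1]
    - [[-0.008,0.056,0],[0,0,-10.9],1]
    - [[-0.008,0.061,0],[0,0,-12.1],1]

```text
clock: 5.7
position: [0.6312, -0.0729, 0.1893]
ee_rot: [0.172, 3.136, -0.004]
ft_force: [-0.8, -6.6, 4.3]
finger_gap: 0.0024
gripper_force: 26.2
```

```bash
python3 - <<'E'
from fit import *
o=get_obs();print(o["position"].round(4),o["ft_force"].round(1),o["ft_torque"].round(2),o["finger_gap"],o["gripper_force"])
for c in("side","top"):
    im=grab_frame(c);cv2.imwrite(f"pics/{c}2.png",im[:,:,::-1])
    for n,z in dict(catch_tray=0,tray_edge_far=.026,tray_edge_near=.026,buffer_near=.026,buffer_far=.026,hopper=0).items():
        print(n,c,[(np.round(q["position"],1).tolist(),round(q["p"],2),np.round(atz(q["position"],c,z)[:2],3).tolist()) for q in tip_of(n,c)[:2]])
a=cv2.imread("pics/side2.png")[130:290,150:350];b=cv2.imread("pics/top2.png")[110:270,190:390]
cv2.imwrite("pics/c2.png",np.hstack([cv2.resize(x,(400,320),interpolation=cv2.INTER_CUBIC) for x in(a,b)]))
E
```

```text
[ 0.6312 -0.0729  0.1893] [-0.8 -6.6  4.3] [-1.16  0.07 -0.27] 0.002357031721066887 26.16714298725128
catch_tray side []
tray_edge_far side [([286.1, 262.7], 0.41, [0.522, 0.097])]
tray_edge_near side [([241.1, 247.5], 0.77, [0.612, 0.059]), ([188.7, 248.1], 0.55, [0.716, 0.062])]
buffer_near side [([235.3, 255.5], 0.83, [0.622, 0.08]), ([348.6, 168.7], 0.67, [0.379, -0.187])]
buffer_far side [([224.2, 241.6], 0.25, [0.647, 0.044])]
hopper side [([216.1, 260.1], 0.84, [0.663, 0.07])]
catch_tray top [([289.4, 176.9], 0.95, [0.656, -0.007])]
tray_edge_far top [([267.1, 155.9], 0.87, [0.707, 0.05])]
tray_edge_near top [([263.9, 191.7], 0.68, [0.613, 0.059]), ([226.1, 162.9], 0.32, [0.689, 0.157])]
buffer_near top [([260.2, 191.4], 0.83, [0.614, 0.068]), ([240.6, 196.7], 0.28, [0.6, 0.119])]
buffer_far top [([266.0, 161.0], 0.57, [0.693, 0.053])]
hopper top [([262.1, 174.4], 0.78, [0.663, 0.065])]
```

View pics/c2.png

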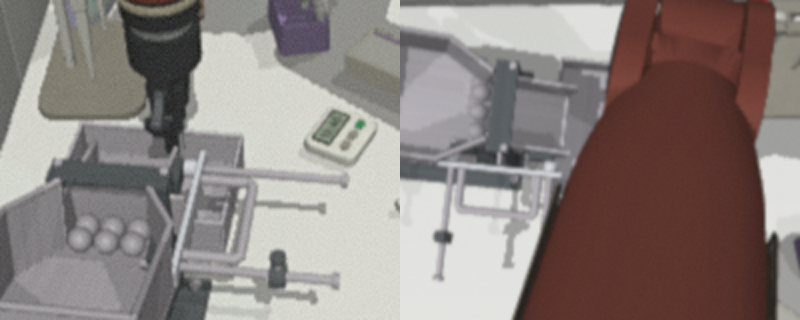

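The tray is now roughly square to the buffers, and about 10–13 mm short of them. I'll approach slowly while watching the force.

>>> servo_tool:
  increments:
    - [[0,0.001,0],[0,0,0],1]
    - [[0,0.003,0],[0,0,0],1]
    - [[0,0.005,0],[0,0,0],1]
    - [[0,0.007,0],[0,0,0],1]
    - [[0,0.008,0],[0,0,0],1]

```text
clock: 6.9
position: [0.6317, -0.0653, 0.1893]
ee_rot: [0.174, 3.136, -0.004]
ft_force: [-0.7, -8.9, 7.4]
finger_gap: 0.0024
gripper_force: 26.4
```

>>> servo_tool:
  increments:
    - [[0,0.001,0],[0,0,0],1]
    - [[0,0.002,0],[0,0,0],1]

```text
clock: 7.1
position: [0.6319, -0.0634, 0.1893]
ee_rot: [0.174, 3.136, -0.004]
ft_force: [-0.0, -9.2, 7.4]
finger_gap: 0.0026
gripper_force: 26.4
```

>>> servo_tool:
  increments:
    - [[0,0.001,0],[0,0,0],1]
    - [[0,0.002,0],[0,0,0],1]

```text
clock: 7.3
position: [0.6321, -0.0615, 0.1893]
ee_rot: [0.174, 3.136, -0.004]
ft_force: [-1.1, -9.8, 6.8]
finger_gap: 0.0026
gripper_force: 26.5
```

>>> servo_tool:
  increments:
    - [[0,0.001,0],[0,0,0],1]
    - [[0,0.002,0],[0,0,0],1]

```text
clock: 7.5
position: [0.6323, -0.0595, 0.1893]
ee_rot: [0.174, 3.136, -0.004]
ft_force: [-1.4, -10.1, 7.9]
finger_gap: 0.0027
gripper_force: 26.5
```

>>> servo_tool:
  increments:
    - [[0,0.001,0],[0,0,0],1]
    - [[0,0.0015,0],[0,0,0],1]

```text
clock: 7.7
position: [0.6325, -0.058, 0.1893]
ee_rot: [0.174, 3.136, -0.004]
ft_force: [-0.6, -9.2, 7.3]
finger_gap: 0.0026
gripper_force: 26.5
```

>>> servo_tool:
  increments:
    - [[0,0.001,0],[0,0,0],1]
    - [[0,0.0015,0],[0,0,0],1]

```text
clock: 7.9
position: [0.6326, -0.0568, 0.1893]
ee_rot: [0.174, 3.136, -0.005]
ft_force: [-1.1, -12.3, 6.8]
finger_gap: 0.0027
gripper_force: 26.4
```

>>> servo_tool:
  increments:
    - [[0,0.0005,0],[0,0,0],1]

```text
clock: 8.0
position: [0.6327, -0.0566, 0.1893]
ee_rot: [0.175, 3.136, -0.007]
ft_force: [-2.6, -15.0, 7.6]
finger_gap: 0.0027
gripper_force: 26.4
```

```bash
python3 - <<'E'
from fit import *
o=get_obs();print(o["position"].round(4),o["ft_force"].round(1),o["ft_torque"].round(2))
E
```

```text
[ 0.6327 -0.0566  0.1893] [ -2.6 -15.    7.6] [-2.65  0.31 -0.08]
```

>>> servo_tool:
  increments:
    - [[0,0.001,0],[0,0,0],1]
    - [[0,0.001,0],[0,0,0],1]

```text
clock: 8.2
position: [0.6328, -0.0562, 0.1893]
ee_rot: [0.176, 3.136, -0.009]
ft_force: [-1.7, -17.0, 6.7]
finger_gap: 0.0023
gripper_force: 26.5
```

```bash
python3 - <<'E'
from fit import *
o=get_obs();print(o["position"].round(4),o["ft_force"].round(1),o["ft_torque"].round(2))
E
```

```text
[ 0.6328 -0.0562  0.1893] [ -1.7 -17.    6.7] [-3.06  0.31 -0.07]
```

>>> servo_tool:
  increments:
    - [[0,0,0],[0,0,0],0.9]
    - [[0,0,0],[0,0,0],0.9]
    - [[0,0.001,0],[0,0,0],0.9]
    - [[0,0.002,0],[0,0,0],0.9]
    - [[0,0.002,0],[0,0,0],0.9]

```text
clock: 8.7
position: [0.6326, -0.0535, 0.1886]
ee_rot: [-0.174, -3.136, 0.007]
ft_force: [-1.5, -15.1, 1.8]
finger_gap: 0.0085
gripper_force: 7.2
```

>>> servo_tool:
  increments:
    - [[0,0.001,0],[0,0,0],0.9]
    - [[0,0.001,0],[0,0,0],0.9]

```text
clock: 8.9
position: [0.6328, -0.0532, 0.1886]
ee_rot: [-0.175, -3.136, 0.01]
ft_force: [-1.7, -18.7, 0.4]
finger_gap: 0.008
gripper_force: 9.2
```

>>> servo_tool:
  increments:
    - [[0,0,0],[0,0,0],0.7]
    - [[0,0,0],[0,0,0],0.6]
    - [[0,0,0],[0,0,0],0.6]
    - [[0,-0.002,-0.02],[0,0,0],0.6]
    - [[0,-0.004,-0.05],[0,0,0],0.6]
    - [[0,-0.006,-0.09],[0,0,0],0.6]
    - [[0,-0.006,-0.13],[0,0,0],0.6]
    - [[0,-0.006,-0.16],[0,0,0],0.6]

```text
clock: 9.7
position: [0.6324, -0.0563, 0.3512]
ee_rot: [0.17, 3.135, 0.001]
ft_force: [0.8, -0.9, -1.4]
finger_gap: 0.0343
gripper_force: 0.0
```

```bash
python3 - <<'E'
from h import *
go([.545,.114,.36],83.73)
E
```

```text
shift [0.1053, 0.1598, -0.0089] turn [0.1, 0.1, 90.1] | pos [ 0.6324 -0.0563  0.3512] F [ 0.8 -0.9 -1.4] t 9.7
```

>>> servo_tool:
  increments:
    - [[0.012,0.006,-0.009],[0,0,8.5],0.53]
    - [[0.024,0.016,-0.009],[0,0,17],0.53]
    - [[0.036,0.032,-0.009],[0,0,25.5],0.53]
    - [[0.05,0.05,-0.009],[0,0,34],0.53]
    - [[0.062,0.07,-0.009],[0,0,42.5],0.53]
    - [[0.075,0.09,-0.009],[0,0,51],0.53]
    - [[0.086,0.11,-0.009],[0,0,59.5],0.53]
    - [[0.095,0.13,-0.009],[0,0,68],0.53]
    - [[0.1,0.148,-0.009],[0,0,76.5],0.53]
    - [[0.105,0.16,-0.009],[0,0,85],0.53]

```text
clock: 10.7
position: [0.5448, 0.1154, 0.3576]
ee_rot: [-2.25, -2.191, -0.0]
ft_force: [0.7, -0.5, 1.6]
finger_gap: 0.0401
gripper_force: 0.0
```

>>> servo_tool:
  increments:
    - [[0,0,0],[0,0,5],0.53]
    - [[0,0,0],[0,0,5],0.53]

```text
clock: 10.9
position: [0.545, 0.1146, 0.3576]
ee_rot: [-2.338, -2.097, 0.0]
ft_force: [-0.7, -0.2, -0.5]
finger_gap: 0.0399
gripper_force: 0.0
```

```bash
python3 - <<'E'
from fit import *
go([.545,.114,.267],83.73)
for c in("side","top"):
    im=grab_frame(c);cv2.imwrite(f"pics/{c}3.png",im[:,:,::-1])
    for n,z in dict(catch_tray=0,tray_edge_far=.026,tray_edge_near=.026,buffer_near=.026,buffer_far=.026,hopper=0,gate=.112,gate_handle=.112,stop_collar=.112).items():
        print(n,c,[(np.round(q["position"],1).tolist(),round(q["p"],2),np.round(atz(q["position"],c,z)[:2],3).tolist()) for q in tip_of(n,c)[:2]])
a=cv2.imread("pics/side3.png")[140:300,150:350];b=cv2.imread("pics/top3.png")[110:270,190:390]
cv2.imwrite("pics/c3.png",np.hstack([cv2.resize(x,(400,320),interpolation=cv2.INTER_CUBIC) for x in(a,b)]))
E
```

```text
shift [-0.0006, 0.0001, 0.0906] turn [-0.0, -0.0, 0.0] | pos [0.545  0.1146 0.3576] F [-0.7 -0.2 -0.5] t 10.9
catch_tray side []
tray_edge_far side []
tray_edge_near side [([240.2, 254.5], 0.94, [0.612, 0.077])]
buffer_near side [([237.9, 252.8], 0.72, [0.617, 0.073]), ([297.3, 145.0], 0.56, [0.499, -0.28])]
buffer_far side [([238.2, 251.5], 0.45, [0.617, 0.07])]
hopper side [([218.9, 260.1], 0.81, [0.658, 0.07]), ([219.5, 243.2], 0.69, [0.662, 0.025])]
gate side [([248.2, 239.7], 0.57, [0.588, 0.115])]
gate_handle side [([277.6, 240.1], 0.66, [0.536, 0.116]), ([209.3, 243.1], 0.35, [0.656, 0.124])]
stop_collar side [([274.5, 241.0], 0.57, [0.542, 0.118]), ([286.8, 262.8], 0.49, [0.52, 0.167])]
catch_tray top [([286.9, 179.2], 0.81, [0.65, -0.001])]
tray_edge_far top []
tray_edge_near top [([258.7, 191.6], 0.57, [0.613, 0.072])]
buffer_near top [([258.4, 190.7], 0.69, [0.616, 0.073])]
buffer_far top []
hopper top [([264.1, 176.9], 0.74, [0.656, 0.06])]
gate top [([239.7, 200.9], 0.81, [0.58, 0.11])]
gate_handle top [([235.5, 215.5], 0.53, [0.545, 0.119])]
stop_collar top []
```

View pics/c3.png

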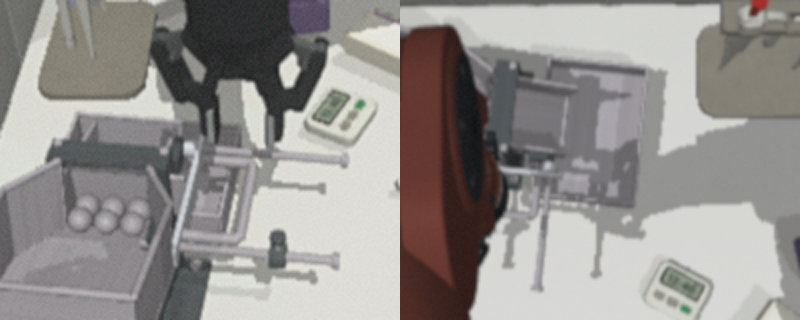

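```bash
python3 - <<'E'
from fit import *
a=atz((314,144),"top",.045);b=atz((307.5,213.5),"top",.045);print(a,b,np.arctan2((a-b)[1],(a-b)[0]),np.linalg.norm(a-b))
h=[.661,.0676,-.1094]
print(T(h,(.09,-.13,0)),T(h,(-.09,-.13,0)))
print("bar side",atz((150+248/2,140+200/2),"side",.112))
go([.543,.116,.267],83.73)
E
```

```text
[ 0.73265958 -0.07059489  0.045     ] [ 0.55464711 -0.05247575  0.045     ] -0.1014364285603915 0.17893223119754673
[ 0.73626831 -0.0714492   0.        ] [ 0.55734439 -0.05179646  0.        ]
bar side [0.54277213 0.11582305 0.112     ]
shift [0.0019, -0.0026, 0.0907] turn [-0.0, 0.0, 0.0] | pos [0.5454 0.1138 0.3577] F [-0.1 -0.5  0.5] t 11.9
```

The tray's back edge matches the pose expected at the buffers to about 3 mm, and the bar is at (0.543, 0.116). I'll go down onto the handle.

>>> servo_tool:
  increments:
    - [[0.002,-0.0025,0.01],[0,0,0],0.53]
    - [[0.002,-0.0025,0.025],[0,0,0],0.53]
    - [[0.002,-0.0025,0.04],[0,0,0],0.53]
    - [[0.002,-0.0025,0.055],[0,0,0],0.53]
    - [[0.002,-0.0025,0.07],[0,0,0],0.53]
    - [[0.002,-0.0025,0.082],[0,0,0],0.53]
    - [[0.002,-0.0025,0.09],[0,0,0],0.53]
    - [[0.002,-0.0025,0.09],[0,0,0],0.53]

```text
clock: 12.7
position: [0.5426, 0.1161, 0.2665]
ee_rot: [-2.338, -2.096, 0.002]
ft_force: [-0.9, 0.6, 0.3]
finger_gap: 0.0405
gripper_force: 0.0
```

>>> servo_tool:
  increments:
    - [[0,0,0],[0,0,0],0.65]
    - [[0,0,0],[0,0,0],0.7]
    - [[0,0,0],[0,0,0],0.75]
  force: 20

```text
clock: 13.0
position: [0.5434, 0.1161, 0.2683]
ee_rot: [2.339, 2.097, 0.001]
ft_force: [0.0, 0.0, 0.4]
finger_gap: 0.0213
gripper_force: 0.0
```

>>> servo_tool:
  increments:
    - [[0,0,0],[0,0,0],0.82]
    - [[0,0,0],[0,0,0],0.88]
    - [[0,0,0],[0,0,0],0.95]
    - [[0,0,0],[0,0,0],0.95]
  force: 30

```text
clock: 13.4
position: [0.5436, 0.116, 0.2681]
ee_rot: [2.339, 2.096, 0.002]
ft_force: [1.8, 0.2, 2.1]
finger_gap: 0.0089
gripper_force: 29.2
```

>>> servo_tool:
  increments:
    - [[0,-0.003,0],[0,0,0],0.95]
    - [[0,-0.007,0],[0,0,0],0.95]
    - [[0,-0.012,0],[0,0,0],0.95]
    - [[0,-0.017,0],[0,0,0],0.95]
    - [[0,-0.022,0],[0,0,0],0.95]
    - [[0,-0.027,0],[0,0,0],0.95]
    - [[0,-0.032,0],[0,0,0],0.95]
    - [[0,-0.037,0],[0,0,0],0.95]
    - [[0,-0.042,0],[0,0,0],0.95]
    - [[0,-0.046,0],[0,0,0],0.95]

```text
clock: 14.4
position: [0.497, 0.1211, 0.2681]
ee_rot: [2.339, 2.097, 0.001]
ft_force: [4.0, -0.4, 6.2]
finger_gap: 0.0084
gripper_force: 29.8
```

>>> servo_tool:
  increments:
    - [[0,-0.003,0],[0,0,0],0.95]
    - [[0,-0.006,0],[0,0,0],0.95]
    - [[0,-0.009,0],[0,0,0],0.95]
    - [[0,-0.012,0],[0,0,0],0.95]
    - [[0,-0.014,0],[0,0,0],0.95]
    - [[0,-0.016,0],[0,0,0],0.95]

```text
clock: 15.0
position: [0.4812, 0.1228, 0.268]
ee_rot: [2.339, 2.097, 0.001]
ft_force: [4.0, -0.6, 5.8]
finger_gap: 0.009
gripper_force: 29.8
```

```bash
python3 - <<'E'
from fit import *
o=get_obs();print(o["position"].round(4),o["ft_force"].round(1))
for c in("side","top"):
    im=grab_frame(c);cv2.imwrite(f"pics/{c}4.png",im[:,:,::-1])
    for n,z in dict(gate=.112,gate_handle=.112,stop_collar=.112,tray_edge_near=.026).items():
        print(n,c,[(np.round(q["position"],1).tolist(),round(q["p"],2),np.round(atz(q["position"],c,z)[:2],3).tolist()) for q in tip_of(n,c)[:2]])
a=cv2.imread("pics/side4.png")[140:300,150:350]
cv2.imwrite("pics/c4.png",cv2.resize(a,(700,560),interpolation=cv2.INTER_CUBIC))
E
```

```text
[0.4812 0.1228 0.268 ] [ 4.  -0.6  5.8]
gate side [([282.3, 244.1], 0.72, [0.528, 0.125])]
gate_handle side [([309.2, 243.0], 0.8, [0.481, 0.122]), ([214.8, 251.5], 0.66, [0.644, 0.143])]
stop_collar side [([285.0, 262.1], 0.47, [0.523, 0.165]), ([237.0, 254.9], 0.27, [0.605, 0.15])]
tray_edge_near side [([240.9, 252.7], 0.63, [0.611, 0.073])]
gate top [([236.3, 224.5], 0.59, [0.524, 0.117])]
gate_handle top []
stop_collar top [([283.5, 175.3], 0.57, [0.64, 0.007])]
tray_edge_near top [([257.3, 191.9], 0.77, [0.613, 0.076]), ([294.6, 160.3], 0.74, [0.695, -0.021])]
```

View pics/c4.png

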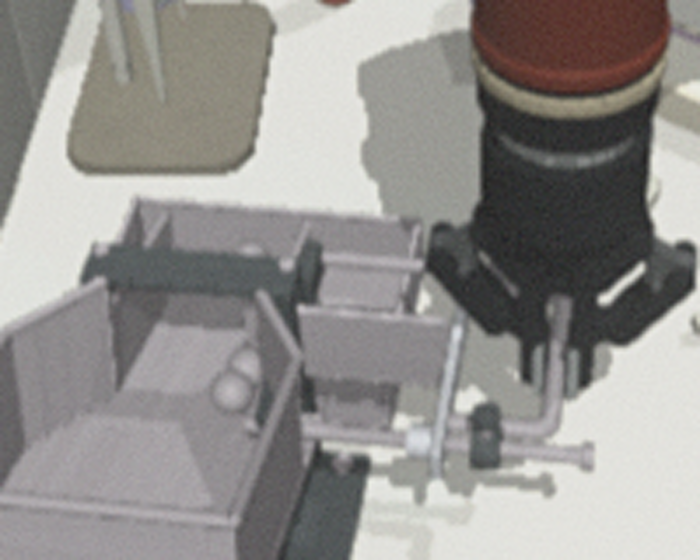

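The gate is most of the way out: the yoke is at about crop (445,440) with the collar at (485,435), leaving roughly 12–15 mm. Two balls are still waiting by the blade. I'll finish in 1 mm steps and feel for the stop.

>>> servo_tool:
  increments:
    - [[0,-0.001,0],[0,0,0],0.95]
    - [[0,-0.002,0],[0,0,0],0.95]
    - [[0,-0.003,0],[0,0,0],0.95]
    - [[0,-0.004,0],[0,0,0],0.95]
    - [[0,-0.005,0],[0,0,0],0.95]
    - [[0,-0.006,0],[0,0,0],0.95]
    - [[0,-0.007,0],[0,0,0],0.95]

```text
clock: 16.2
position: [0.4743, 0.1236, 0.2681]
ee_rot: [2.339, 2.097, 0.001]
ft_force: [4.1, -1.2, 6.7]
finger_gap: 0.0086
gripper_force: 29.8
```

>>> servo_tool:
  increments:
    - [[0,-0.001,0],[0,0,0],0.95]
    - [[0,-0.002,0],[0,0,0],0.95]

```text
clock: 16.4
position: [0.4723, 0.1238, 0.2681]
ee_rot: [2.339, 2.097, 0.001]
ft_force: [4.2, -1.2, 5.4]
finger_gap: 0.009
gripper_force: 29.8
```

>>> servo_tool:
  increments:
    - [[0,-0.001,0],[0,0,0],0.95]
    - [[0,-0.002,0],[0,0,0],0.95]

```text
clock: 16.6
position: [0.4703, 0.124, 0.268]
ee_rot: [2.339, 2.097, 0.001]
ft_force: [3.3, -1.7, 5.9]
finger_gap: 0.0088
gripper_force: 29.8
```

>>> servo_tool:
  increments:
    - [[0,-0.001,0],[0,0,0],0.95]
    - [[0,-0.002,0],[0,0,0],0.95]

```text
clock: 16.8
position: [0.4686, 0.1242, 0.2681]
ee_rot: [2.338, 2.096, 0.001]
ft_force: [7.8, -1.4, 1.0]
finger_gap: 0.009
gripper_force: 29.5
```

>>> servo_tool:
  increments:
    - [[0,-0.0007,0],[0,0,0],0.95]
    - [[0,-0.0014,0],[0,0,0],0.95]

```text
clock: 17.0
position: [0.4682, 0.1243, 0.2681]
ee_rot: [2.337, 2.095, 0.004]
ft_force: [12.7, -2.4, -3.5]
finger_gap: 0.0086
gripper_force: 29.2
```

>>> servo_tool:
  increments:
    - [[0,-0.0007,0],[0,0,0],0.95]
    - [[0,-0.0014,0],[0,0,0],0.95]

```text
clock: 17.2
position: [0.4678, 0.1243, 0.2682]
ee_rot: [2.336, 2.093, 0.006]
ft_force: [17.9, -2.8, -8.5]
finger_gap: 0.0086
gripper_force: 29.1
```

The stop is felt: the force rose from 4 N to 18 N with almost no movement. I'll ease the pull slightly, wait for the balls, then release.

>>> servo_tool:
  increments:
    - [[0,0.001,0],[0,0,0],0.95]
    - [[0,0.0015,0],[0,0,0],0.95]
    - [[0,0.0015,0],[0,0,0],0.95]
    - [[0,0.0015,0],[0,0,0],0.95]
    - [[0,0.0015,0],[0,0,0],0.9]
    - [[0,0.0015,0],[0,0,0],0.8]
    - [[0,0.0015,0],[0,0,0],0.65]
    - [[0,0.0015,0],[0,0,0],0.55]
    - [[0,0.0015,0],[0,0,0],0.55]

```text
clock: 18.1
position: [0.4666, 0.1244, 0.2674]
ee_rot: [-2.338, -2.097, 0.002]
ft_force: [0.1, -0.3, -0.4]
finger_gap: 0.0387
gripper_force: 0.0
```

```bash
python3 - <<'E'
from fit import *
o=get_obs();print(o["position"].round(4),o["ft_force"].round(1),o["finger_gap"])
for c in("side",):
    im=grab_frame(c);cv2.imwrite(f"pics/{c}5.png",im[:,:,::-1])
    for n,z in dict(gate=.112,gate_handle=.112,stop_collar=.112).items():
        print(n,c,[(np.round(q["position"],1).tolist(),round(q["p"],2),np.round(atz(q["position"],c,z)[:2],3).tolist()) for q in tip_of(n,c)[:2]])
E
```

```text
[0.4666 0.1244 0.2674] [ 0.1 -0.3 -0.4] 0.03866009427413365
gate side [([288.9, 243.7], 0.56, [0.517, 0.124])]
gate_handle side [([320.9, 245.2], 0.9, [0.461, 0.127]), ([218.5, 220.6], 0.21, [0.646, 0.069])]
stop_collar side [([298.0, 142.6], 0.74, [0.499, -0.172]), ([284.7, 263.0], 0.43, [0.523, 0.167])]
```

Free. Next I'll lift straight up and move back out of the view.

>>> servo_tool:
  increments:
    - [[0,0.001,-0.01],[0,0,0],0.55]
    - [[0,0.001,-0.03],[0,0,0],0.55]
    - [[0,0.001,-0.06],[0,0,0],0.55]
    - [[0,0.001,-0.09],[0,0,0],0.55]
    - [[0,-0.02,-0.11],[0,0,0],0.55]
    - [[0,-0.05,-0.12],[0,0,0],0.55]
    - [[0,-0.08,-0.12],[0,0,0],0.55]
    - [[0,-0.1,-0.12],[0,0,0],0.55]

```text
clock: 19.1
position: [0.3662, 0.1353, 0.3887]
ee_rot: [2.339, 2.097, 0.001]
ft_force: [0.1, 0.2, -0.7]
finger_gap: 0.0383
gripper_force: 0.0
```

```bash
python3 - <<'E'
from fit import *
o=get_obs();print(o["position"].round(4),o["clock"])
for c in("side","top"):
    im=grab_frame(c);cv2.imwrite(f"pics/{c}6.png",im[:,:,::-1])
    for n,z in dict(gate=.112,gate_handle=.112,stop_collar=.112,catch_tray=0,tray_edge_near=.026,tray_edge_far=.026,ball0_center=.015).items():
        print(n,c,[(np.round(q["position"],1).tolist(),round(q["p"],2),np.round(atz(q["position"],c,z)[:2],3).tolist()) for q in tip_of(n,c)[:7]])
a=cv2.imread("pics/side6.png")[140:300,150:350];b=cv2.imread("pics/top6.png")[110:270,190:390]
cv2.imwrite("pics/c6.png",np.hstack([cv2.resize(x,(400,320),interpolation=cv2.INTER_CUBIC) for x in(a,b)]))
E
```

```text
[0.3662 0.1353 0.3887] 19.1
gate side [([291.1, 241.7], 0.97, [0.513, 0.12]), ([316.5, 243.4], 0.19, [0.469, 0.123])]
gate_handle side [([318.3, 242.0], 0.94, [0.465, 0.12])]
stop_collar side [([285.0, 262.4], 0.5, [0.523, 0.166])]
catch_tray side []
tray_edge_near side [([238.7, 253.0], 0.68, [0.616, 0.073])]
tray_edge_far side []
ball0_center side []
gate top [([235.7, 232.7], 0.68, [0.505, 0.119])]
gate_handle top [([233.9, 247.2], 0.71, [0.471, 0.123])]
stop_collar top [([298.3, 174.4], 0.72, [0.642, -0.028]), ([211.2, 224.0], 0.48, [0.526, 0.176])]
catch_tray top [([284.5, 177.5], 0.69, [0.654, 0.006])]
tray_edge_near top [([256.2, 188.7], 0.79, [0.621, 0.078]), ([293.3, 158.3], 0.5, [0.7, -0.018])]
tray_edge_far top [([260.7, 156.4], 0.78, [0.706, 0.067]), ([237.9, 231.1], 0.23, [0.512, 0.125])]
ball0_center top [([297.5, 188.0], 0.64, [0.624, -0.028])]
```

View pics/c6.png

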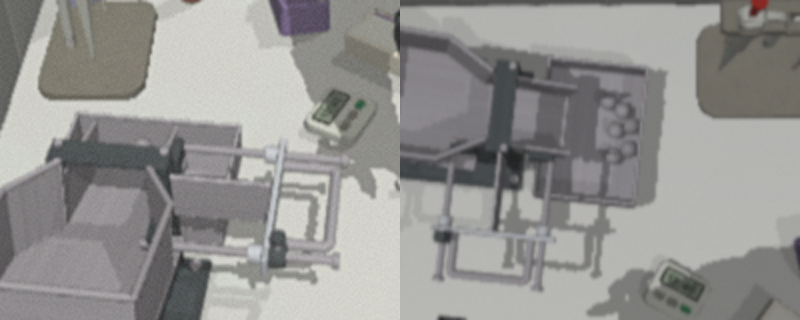

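All six balls are in the tray at about crop (620,120), and the yoke rests against the collar. I'll check whether the balls shifted the tray.

```bash
python3 - <<'E'
from fit import *
def sub(A,B,x0,y0,x1,y1,m=4):
    a=cv2.resize(cv2.cvtColor(A,6)[y0:y1,x0:x1],None,fx=10,fy=10,interpolation=cv2.INTER_CUBIC)
    b=cv2.resize(cv2.cvtColor(B,6)[y0-m:y1+m,x0-m:x1+m],None,fx=10,fy=10,interpolation=cv2.INTER_CUBIC)
    r=cv2.matchTemplate(b,a,cv2.TM_CCOEFF_NORMED);_,v,_,l=cv2.minMaxLoc(r);return [l[0]/10-m,l[1]/10-m,round(v,3)]
A,B=cv2.imread("pics/top3.png"),cv2.imread("pics/top6.png")
print("far corner",sub(A,B,306,137,322,152),"near corner",sub(A,B,298,200,316,218),"ref stand",sub(A,B,340,110,375,170),"timer",sub(A,B,312,238,346,270))
A,B=cv2.imread("pics/side3.png"),cv2.imread("pics/side6.png")
print("side far corner",sub(A,B,180,192,200,206),"near",sub(A,B,260,198,275,212))
E
```

```text
far corner [0.0, 0.0, 0.999] near corner [4.0, 0.0, 0.66] ref stand [0.0, -0.10000000000000009, 0.988] timer [0.09999999999999964, 0.40000000000000036, 0.718]
side far corner [0.0, 0.0, 0.998] near [-0.2999999999999998, 1.0, 0.84]
```

```bash
python3 - <<'E'
from fit import *
for c in("3","6"):
    g=cv2.GaussianBlur(cv2.cvtColor(cv2.imread(f"pics/top{c}.png"),6).astype(np.float32),(1,5),0)
    print([[r,g[r,300:320].astype(int).tolist()] for r in(150,170,190,200,206)])
E
```

```text
[[150, [164, 156, 152, 150, 148, 149, 149, 150, 152, 151, 150, 150, 151, 149, 147, 146, 146, 147, 146, 146]], [170, [152, 152, 151, 151, 152, 152, 152, 153, 153, 153, 152, 144, 145, 146, 146, 146, 146, 146, 146, 147]], [190, [103, 104, 108, 114, 112, 106, 105, 103, 106, 123, 141, 146, 146, 146, 146, 146, 146, 146, 147, 146]], [200, [109, 105, 105, 106, 106, 106, 104, 106, 123, 141, 146, 146, 146, 146, 147, 146, 146, 146, 146, 146]], [206, [107, 106, 106, 106, 107, 104, 102, 119, 135, 144, 146, 147, 146, 146, 146, 147, 146, 146, 146, 146]]]
[[150, [137, 132, 127, 126, 125, 125, 125, 126, 128, 127, 126, 125, 122, 122, 123, 123, 123, 124, 123, 123]], [170, [111, 110, 110, 112, 113, 112, 108, 103, 98, 102, 119, 120, 122, 123, 123, 123, 123, 123, 123, 123]], [190, [90, 99, 113, 121, 124, 124, 127, 129, 128, 121, 122, 122, 123, 123, 123, 123, 123, 123, 139, 170]], [200, [130, 130, 130, 130, 131, 131, 131, 128, 121, 122, 123, 123, 123, 123, 124, 124, 123, 128, 147, 173]], [206, [131, 131, 130, 131, 131, 128, 124, 129, 118, 120, 123, 123, 123, 122, 123, 123, 124, 139, 171, 181]]]
```

No visible movement to about 1 mm. There is time left, so I'll gently push the tray's back wall once more to be sure it is seated.

```bash
python3 - <<'E'
from fit import *
h=[.661,.0676,-.1094]
p=T(h,(-.022,-.165,.385));print(p,get_obs()["joints"].round(2));go(p,83.73)
E
```

```text
[ 0.62111651 -0.09401159  0.385     ] [ 0.17  0.05 -0.5   1.02  0.    1.84]
shift [-0.2003, 0.2766, 0.0026] turn [-0.0, 0.0, 0.0] | pos [0.3679 0.1352 0.3876] F [ 0.1  0.7 -0.4] t 19.9
```

>>> servo_tool:
  increments:
    - [[-0.015,0.02,0],[0,0,0],1]
    - [[-0.04,0.05,0],[0,0,0],1]
    - [[-0.065,0.085,0],[0,0,0],1]
    - [[-0.09,0.12,0],[0,0,0],1]
    - [[-0.115,0.155,0],[0,0,0],1]
    - [[-0.14,0.19,0],[0,0,0],1]
    - [[-0.165,0.225,0],[0,0,0],1]
    - [[-0.185,0.255,0],[0,0,0],1]
    - [[-0.2,0.277,0],[0,0,0],1]
    - [[-0.2,0.277,0],[0,0,0],1]

```text
clock: 20.9
position: [0.6232, -0.096, 0.3866]
ee_rot: [2.341, 2.094, -0.0]
ft_force: [-0.4, -0.4, 0.1]
finger_gap: -0.0001
gripper_force: 0.0
```

```bash
python3 - <<'E'
from fit import *
h=[.661,.0676,-.1094]
go(T(h,(-.022,-.165,.198)),83.73)
E
```

```text
shift [0.0018, -0.0024, 0.1886] turn [0.0, 0.0, -0.1] | pos [ 0.6232 -0.096   0.3866] F [-0.4 -0.4  0.1] t 20.9
```

>>> servo_tool:
  increments:
    - [[0,-0.002,0.03],[0,0,0],1]
    - [[0,-0.002,0.07],[0,0,0],1]
    - [[0,-0.002,0.11],[0,0,0],1]
    - [[0,-0.002,0.145],[0,0,0],1]
    - [[0,-0.002,0.17],[0,0,0],1]
    - [[0,-0.002,0.183],[0,0,0],1]
    - [[0,-0.002,0.188],[0,0,0],1]
    - [[0.004,-0.002,0.188],[0,0,0],1]
    - [[0.01,-0.002,0.188],[0,0,0],1]
    - [[0.014,-0.002,0.188],[0,0,0],1]

```text
clock: 21.9
position: [0.6216, -0.079, 0.2011]
ee_rot: [2.338, 2.096, 0.002]
ft_force: [-0.7, -0.0, 0.2]
finger_gap: -0.0006
gripper_force: 0.0
```

>>> servo_tool:
  increments:
    - [[0.002,0,0],[0,0,0],1]
    - [[0.004,0,0],[0,0,0],1]

```text
clock: 22.1
position: [0.6217, -0.0753, 0.2003]
ee_rot: [2.338, 2.097, 0.001]
ft_force: [-0.7, -0.0, 0.8]
finger_gap: 0.0001
gripper_force: 0.0
```

>>> servo_tool:
  increments:
    - [[0.001,0,0],[0,0,0],1]
    - [[0.002,0,0],[0,0,0],1]

```text
clock: 22.3
position: [0.6217, -0.0736, 0.1998]
ee_rot: [2.339, 2.097, 0.0]
ft_force: [-0.1, 0.8, -0.1]
finger_gap: -0.0003
gripper_force: 0.0
```

>>> servo_tool:
  increments:
    - [[0.001,0,0],[0,0,0],1]
    - [[0.002,0,0],[0,0,0],1]

```text
clock: 22.5
position: [0.6218, -0.0717, 0.1996]
ee_rot: [-2.339, -2.097, 0.0]
ft_force: [0.1, 0.9, -0.1]
finger_gap: 0.0005
gripper_force: 0.0
```

>>> servo_tool:
  increments:
    - [[0.001,0,0],[0,0,0],1]
    - [[0.002,0,0],[0,0,0],1]

```text
clock: 22.7
position: [0.6221, -0.0696, 0.1997]
ee_rot: [-2.339, -2.097, 0.0]
ft_force: [0.1, 0.1, 0.1]
finger_gap: -0.0001
gripper_force: 0.0
```

>>> servo_tool:
  increments:
    - [[0.001,0,0],[0,0,0],1]
    - [[0.002,0,0],[0,0,0],1]

```text
clock: 22.9
position: [0.6222, -0.0683, 0.1997]
ee_rot: [2.339, 2.096, -0.003]
ft_force: [-1.5, -9.1, -0.4]
finger_gap: -0.0
gripper_force: 4.2
```

>>> servo_tool:
  increments:
    - [[0.001,0,0],[0,0,0],1]
    - [[0.0015,0,0],[0,0,0],1]

```text
clock: 23.1
position: [0.6223, -0.0678, 0.1997]
ee_rot: [2.339, 2.093, -0.006]
ft_force: [-2.4, -13.1, 0.4]
finger_gap: 0.0001
gripper_force: 6.4
```

The contact was firm straight away, at 13 N, so the tray is seated. I'll back off, lift, move clear and take a last look.

>>> servo_tool:
  increments:
    - [[-0.005,0,0],[0,0,0],1]
    - [[-0.015,0,0],[0,0,0],1]
    - [[-0.02,0,0],[0,0,0],1]
    - [[-0.02,0,-0.02],[0,0,0],1]
    - [[-0.02,0,-0.06],[0,0,0],1]
    - [[-0.02,0,-0.1],[0,0,0],1]
    - [[-0.02,-0.02,-0.14],[0,0,0],1]
    - [[-0.02,-0.06,-0.18],[0,0,0],1]
    - [[-0.02,-0.1,-0.19],[0,0,0],1]
    - [[-0.02,-0.15,-0.19],[0,0,0],1]

```text
clock: 24.1
position: [0.4707, -0.07, 0.3919]
ee_rot: [2.336, 2.094, 0.005]
ft_force: [0.3, 0.1, 0.5]
finger_gap: -0.0001
gripper_force: 0.0
```

>>> servo_tool:
  increments:
    - [[0,-0.04,0],[0,0,0],1]
    - [[0,-0.08,0],[0,0,0],1]
    - [[-0.02,-0.11,0],[0,0,0],1]
    - [[-0.02,-0.11,0],[0,0,0],1]
    - [[-0.02,-0.11,0],[0,0,0],1]

```text
clock: 24.6
position: [0.3595, -0.078, 0.3902]
ee_rot: [2.34, 2.094, 0.002]
ft_force: [1.2, 0.5, 0.8]
finger_gap: -0.0002
gripper_force: 0.0
```

```bash
python3 - <<'E'
from fit import *
o=get_obs();print(o["position"].round(4),o["clock"],o["ft_force"].round(1))
for c in("side","top"):
    im=grab_frame(c);cv2.imwrite(f"pics/{c}7.png",im[:,:,::-1])
a=cv2.imread("pics/side7.png")[140:300,150:350];b=cv2.imread("pics/top7.png")[110:270,190:390]
cv2.imwrite("pics/c7.png",np.hstack([cv2.resize(x,(400,320),interpolation=cv2.INTER_CUBIC) for x in(a,b)]))
E
```

```text
[ 0.3595 -0.078   0.3902] 24.6 [1.2 0.5 0.8]
```

View pics/c7.png

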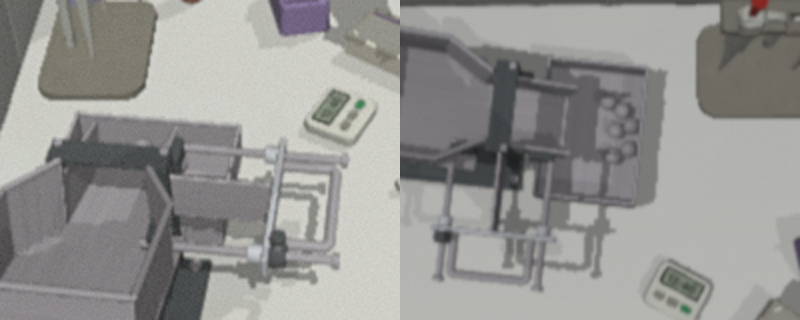

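The six balls are in the tray at about crop (620,125), the yoke is at the collar (445,235), the tray's back corners are where they were, and the arm is clear. Handing in.

```bash
python3 -c "
from plant import *
print(finish_job())"
```

```text
the job is handed in; nothing more can be done
None
```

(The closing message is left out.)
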